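Pass the small beaker through the two-door hatch

TASK

Pass the small beaker into the hatch: reach in through the open outer door and stand it upright in the middle of the round pad inside, slide the outer door fully shut, and only then slide the inner door fully open, so that the beaker can be fetched from the other side. The two doors must never be open together; keep the beaker upright all the time, let go of it, and leave the large beaker and the flask where they stand.

Things in the scene. Friction and masses are not known exactly. Their poses are not given: they have to be found in the camera images.
- beaker: the small low glass beaker with a pale filling, 56 mm wide (62 mm over its spout), 72 mm high, open at the top, about 0.11 kg; origin at the centre of its underside, z up. It stands on the worktop among the other glass; its place there changes, and the neighbours stand 110 mm or more from it, centre to centre. Grip it across the wall just below the rim.
- large_beaker: the larger empty beaker, 70 mm wide, 92 mm high; origin at the centre of its underside. Not to be moved.
- flask: stoppered conical flask, 88 mm wide, 165 mm high; origin at the centre of its underside. Not to be moved.
- hatch: fixed white case with a gable roof, 330 mm long along its x axis (the ridge, pointing away from the robot), 290 wide along y; origin at the centre of its underside, z up. Outer door: on the -y slope, where the loose glass stands; inner door: on the +y slope. Half with x < 0 is the chamber, half with x > 0 is closed: the doors park over it. Eaves at y = +-136, 47 mm high.
- hatch_pad (a point): centre of the top of the round rubber pad (90 mm across, 4 mm high) in the middle of the chamber, at (-80, 0, 50) mm in the hatch's frame; the beaker is to stand on it
- outer_door (a joint): how far the outer door stands open: 0 shut, 0.157 m fully open; it slides along the hatch's +x to open, with about 1.5 N of friction, and stays where it is left. It starts almost fully open.
- inner_door (a joint): the same for the inner door: 0 shut (at the start), 0.157 m fully open, sliding along the hatch's +x
- outer_handle (a point): middle of the outer door's dark bar handle, 14 mm thick, 80 mm long, running up and down the slope (across the sliding direction), about 31 mm clear of the door panel; with the door shut at (-95, -103, 137) mm in the hatch's frame; moves with the door. Can be straddled from above, fingers closing along the ridge.
- inner_handle (a point): the same on the inner door; when shut at (-95, +103, 137) mm in the hatch's frame
- hatch_ridge (a point): middle of the top of the 20 mm wide ridge rail, above the pad, (-80, 0, 168) mm in the hatch's frame; rail underside 158 mm high. Both sides fall from it at 42 degrees. The chamber below is x -157 to -6 mm, floor 46 mm high, its whole slope open when the door is open: the beaker goes in over the eave and under this rail.
- light_bar (a point): middle of the underside of the fixed light bar over the ridge, (10, 0, 255) mm in the hatch's frame: 310 mm long, 28 wide, on posts at x = 50 and 150 mm. It bars the way straight down: come in with the gripper leaning 25 to 45 degrees from vertical to the outer side, fingers closing along the ridge, having gripped the beaker at that same lean.

How it is judged:
On the way, in this order (a step that is already met when the one before it is completed fails the run):
1. the beaker stands upright on the pad in the hatch, let go, with the inner door shut (horizontal distance between beaker and hatch_pad below 0.022 m and z of beaker in the frame of hatch_pad below 0.005 m and angle between beaker's own z axis and vertical below 0.1 rad and contact force between beaker and the fingers below 0.1 N and value of joint inner_door below 0.01 m), for 0.2 s.
2. the outer door is shut while the inner door is still shut (value of joint outer_door below 0.008 m and value of joint inner_door below 0.01 m), for 0.2 s.
At the end, for the whole second after the job is handed in: the small beaker stands upright (within 0.1 rad) and at rest on the pad in the hatch, its middle within 22 mm of the pad's middle; the outer door is shut (within 8 mm) and the inner door is open (142 mm or more of 157) (horizontal distance between beaker and hatch_pad below 0.022 m and z of beaker in the frame of hatch_pad below 0.005 m and angle between beaker's own z axis and vertical below 0.1 rad and linear speed of beaker below 0.02 m/s and value of joint outer_door below 0.008 m and value of joint inner_door above 0.142 m); the robot touches nothing.
It fails at once if both doors open together (each by more than 15 mm) (value of joint each of outer_door, inner_door above 0.015 m).
It fails at once if the small beaker tipped (more than 0.6 rad) (angle between beaker's own z axis and vertical above 0.6 rad).
It fails at once if the large beaker or the flask moved more than 30 mm (distance of any of large_beaker, flask from where it was at the start of the episode above 0.03 m).
It also fails if it takes over 64 s, if anything falls off the work surface, if the arm or the gripper's body presses on something with over 40 N, if the wrist force passes 120 N, or if a joint passes its speed limit or range.

ROBOT

A 6-joint arm with a two-finger parallel gripper is mounted at the origin on a cart in front of the work surface, level with it; the furniture and walls round the work are solid. World frame = base frame: x ahead of the robot, y to its left, z up, the work surface at z = 0. Lengths are in m, angles in rad, forces in N, time in s.
With the tool pointing down it reaches from about 0.375 to 0.925 m from the base axis. Payload 5.7 kg.
Tool frame: the origin (TCP) lies on the centre line of the jaws, within the pads' length; the fingertips stand ahead of it and the grasp point (between the pads) lies 2 mm behind it (ctrl.tcp_to_tips is the x of the fingertips in the tool frame, in m); x points along the fingers, y is the direction in which the jaws open and shut, and the axes are right-handed (so a half turn about x gives the same grasp; the last joint's range is limited). The gripper opens to 88 mm and grips with 3 to 60 N. Pads are 20 mm wide; open, the fingers measure 115 mm over their backs; the gripper's body (75 mm by 178 mm) begins 61 mm behind the grasp point.
Start: joints at [-1.451, 0.359, 1.51, -0, 1.272, -0.115], TCP at [0.14, -0.584, 0.24] pointing down, gripper open.
Joint ranges: [-2.97, 2.97], [-1.01, 2.36], [0.21, 2.38], [-0.96, 4.11], [0.2, 2.71], [-2.98, 2.98]. Speed limits (rad/s): [2.39, 2.39, 3.14, 3.14, 3.14, 3.14].

INTERFACE

Orientations are given as a rotation vector (axis times angle).
In Python, from plant import ctrl gives the robot as it stands. The module is installed in compiled form; this text tells all that it offers.
- The arm moves only by the shell command python3 -m inch 'ROWS' [FORCE]. ROWS is JSON, a list that holds one entry, the list of rows, each a list of 7 numbers: the turn, a rotation vector about the tool's x, y, z in degrees, then the shift along the tool's x, y, z in m, then the opening, from 0 (shut) to 1 (fully open). A call has exactly 5 rows; each row is the pose to reach, as a shift and turn from the pose commanded when the call began, along the tool's axes at that moment; what a row does not reach only later rows make up. A row lasts 1/12 s, in which the tool goes at most 41.7 mm and 7.16 degrees, less where a joint would pass 70% of its speed; a pose out of reach is approached as far as the arm can. A call with a gripper value outside its range is refused whole. The fingers move at their own pace and stop on an object; FORCE is the grip in N (left out, the last holds). Time passes only in rows, so rows that repeat a pose let the fingers close, or fill a call up. It gives the time, the measured TCP pose, the force and the opening at its end, in the units of the state.
- ctrl.read_state(): the state, without advancing time (a new reading comes with each control period).
- ctrl.get_image(name): name is "side" or "top"; returns (picture, depth): 480x640x3 uint8, red, green, blue; 480x640 float32, m along the optical axis (not along the pixel's ray), 0 where there is no reading.
- ctrl.camera_params(name): a dict with "mtx" (3x3 intrinsics, pixels), "T" (4x4, takes a point from camera to world coordinates). Camera axes: x right, y down, z forward; pixel columns grow to the right and rows downward; lengths in m; the calibration is good to about 2 mm. A picture is of the moment at which its call begins. camera_params takes no time and is no camera call.
- ctrl.sign_off(): hands the job in, once; it reports no verdict.
Trained networks look in the newest picture that a camera, given by its name, has taken for a name from the list of things; names that differ only in an ending like _2 or _b are one class to them, and where a whole thing is asked for, a point or a joint stands for the part that bears it (a point fixed in the world has none). Each returns a list of dicts, best first, with "conf" (0 to 1); they miss things now and then, are a little off and sometimes report something else, mostly with a low value. They report only what shows in the picture. A call takes as long as a camera call.
- ctrl.look_for(query, camera): "point" ([x, y, z] in m, in the coordinates of the camera as it stood for that picture, good to about 4 mm: the middle of the surface that is visible of it).
- ctrl.mark_of(query, camera): "point" ([x, y, z] in m, in the coordinates of the camera as it stood for that picture, good to about 4 mm: a listed point, or the origin of a listed thing).
The state is a dict: "t": time; "q": joint angles; "qd": joint speeds; "tau": joint torques, N m; "tcp_pos": TCP position; "tool_rot": TCP orientation; "contact_force": force on the tool from outside, world axes, zero at the start; "wrist_torque": the same for the moment, N m; "opening": opening from 0.0 (shut) to 1.0 (fully open).
Only numpy, scipy, OpenCV 4.12 (cv2) and the standard library are available. Lean on these libraries where they do the work, as an engineer would, in place of code of your own. Each camera call takes 0.05 s, during which the arm holds its last target. There are 200 camera calls.

## Working session

There is one attempt and no reset: what is moved stays moved. The work goes in short steps, Python scripts to look and compute and a shell command to move; the robot and the scene stay as the last step left them, time stands still between calls to the robot, and variables do not carry over. Pictures are saved under pics/ and viewed, about 8 in all and at most 12, crops included, and the job is handed in when it is done.

```bash
mkdir -p pics
cat > h.py <<'E'
import numpy as np, cv2, json
from scipy.spatial.transform import Rotation as R
from plant import ctrl
def pic(cam,name):
    im,d=ctrl.get_image(cam); cv2.imwrite(f'pics/{name}.png',im[:,:,::-1]); return im,d
def W(cam,p):
    T=np.array(ctrl.camera_params(cam)['T']); return T[:3,:3]@np.array(p)+T[:3,3]
def marks(cam,names,f='mark_of'):
    for n in names:
        r=getattr(ctrl,f)(n,cam)
        print(cam,n,[(np.round(W(cam,a['point']),4).tolist(),round(a['conf'],2)) for a in r[:3]])
E
python3 - <<'E'
from h import *
s=ctrl.read_state(); print(s, ctrl.tcp_to_tips)
for c in ('side','top'):
    pic(c,c+'0'); 
    marks(c,['beaker','large_beaker','flask','hatch','hatch_pad','outer_handle','inner_handle','hatch_ridge','light_bar'])
a=cv2.imread('pics/side0.png');b=cv2.imread('pics/top0.png')
cv2.imwrite('pics/both.png',cv2.resize(np.vstack([a,b]),None,fx=.62,fy=.62))
E
```

```text
{'t': 0.0, 'q': array([-1.45110450e+00,  3.59472677e-01,  1.51142525e+00,  2.91048105e-05,
        1.27251163e+00, -1.15081357e-01]), 'qd': array([ 5.16737347e-04,  4.50497472e-04, -5.94662747e-05, -4.64124283e-04,
       -5.26432746e-04, -5.47136317e-04]), 'tau': array([-1.13864051e-03, -5.15379274e+01, -2.70724332e+01,  6.71352167e-02,
        3.48534132e-02, -1.41957025e-04]), 'tcp_pos': array([ 0.13950728, -0.58287597,  0.23883156]), 'tool_rot': array([ 2.09773751,  0.24929046, -2.09768762]), 'contact_force': array([ 1.30185882, -0.5122986 ,  0.56284121]), 'wrist_torque': array([ 0.01614953,  0.02559974, -0.02553183]), 'opening': 1.003047657992231} 0.017
side beaker [([0.4453, -0.0464, -0.0004], 0.74)]
side large_beaker [([0.4556, -0.2151, -0.0011], 0.67)]
side flask [([0.4555, -0.4286, -0.0008], 0.84)]
side hatch [([0.5368, 0.2856, 0.0004], 0.73), ([0.457, -0.4331, -0.0021], 0.44)]
side hatch_pad []
side outer_handle [([0.6489, 0.2507, 0.1318], 0.58)]
side inner_handle [([0.3907, 0.307, 0.1362], 0.95)]
side hatch_ridge []
side light_bar [([0.5418, 0.2978, 0.2522], 0.96), ([0.391, 0.3104, 0.14], 0.59)]
top beaker []
top large_beaker [([0.3963, 0.3085, 0.1338], 0.7)]
top flask [([0.4552, -0.432, -0.0057], 0.63)]
top hatch [([0.5317, 0.2865, 0.0019], 0.97)]
top hatch_pad []
top outer_handle [([0.6476, 0.2451, 0.1351], 0.74), ([0.5357, 0.2874, 0.001], 0.43)]
top inner_handle [([0.3937, 0.3063, 0.1335], 0.64)]
top hatch_ridge [([0.4741, 0.241, 0.1702], 0.71)]
top light_bar [([0.541, 0.2931, 0.2486], 0.78)]
```

View pics/both.png

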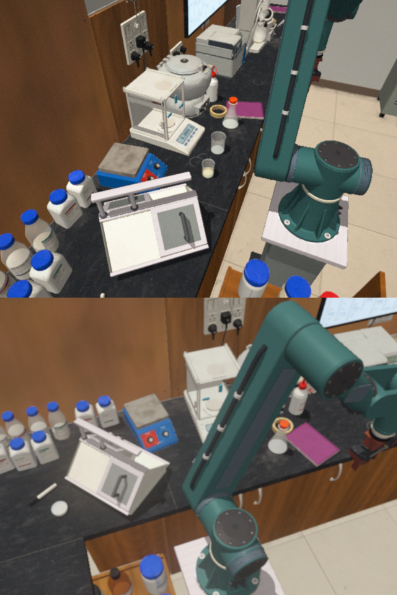

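```bash
cat >> h.py <<'E'
YAW=np.radians(39.0); HO=np.array([.5345,.286,0])
def RH(): return R.from_euler('z',YAW).as_matrix()
def hw(p): return HO+RH()@np.array(p)
def toolR(L,sgn,az=None):
    c=RH(); a=np.radians(L); x=-np.cos(a)*c[:,2]+np.sin(a)*c[:,1]; y=sgn*c[:,0]
    return np.column_stack([x,y,np.cross(x,y)])
def cur():
    s=ctrl.read_state(); return s,np.array(s['tcp_pos']),R.from_rotvec(s['tool_rot']).as_matrix()
def plan(goals,Rg=None,N=1):
    """goals: TCP way points; prints rows for N calls each"""
    s,p,M=cur()
    Rg=M if Rg is None else Rg
    print('t',round(s['t'],2),'tcp',p.round(4),'op',round(s['opening'],3),'F',np.round(s['contact_force'],1),'q',np.round(s['q'],2))
    for g in goals:
        dr=R.from_matrix(M.T@Rg).as_rotvec()
        Ms=M
        for k in range(N):
            M0=Ms@R.from_rotvec(dr*k/N).as_matrix(); 
            print(np.round(np.degrees(dr/N),1).tolist(), np.round(M0.T@((np.array(g)-p)/N),4).tolist())
        p=np.array(g);M=Rg
E
python3 - <<'E'
from h import *
from scipy.optimize import least_squares
obs=[((0,0,0),(.5368,.2856,.0)),((0,0,0),(.5317,.2865,.002)),((-.095,.103,.137),(.3907,.307,.136)),((-.095,.103,.137),(.3937,.3063,.1335)),((-.08,0,.168),(.4741,.241,.17)),((.01,0,.255),(.5418,.2978,.252)),((.01,0,.255),(.541,.2931,.2486))]
f=lambda v:np.concatenate([(R.from_euler('z',v[2]).as_matrix()@np.array(a)+[v[0],v[1],0]-np.array(b))[:2] for a,b in obs])
r=least_squares(f,[.53,.28,.68]);print(r.x,np.degrees(r.x[2]),(r.fun*1e3).round(1))
print(cur()[2].round(2))
for sg in(1,-1):
    M=toolR(35,sg); print(M.round(2)); g=np.array([.445,-.046,.058])+.002*M[:,0]
    plan([g-.15*M[:,0]],M,4)
E
```

```text
[0.53339051 0.28843506 0.6945928 ] 39.7972358586708 [-3.4  2.8  1.7  1.9  3.8 -0.2  0.8  0.5 -2.2 -3.8 -0.7 -3.   0.1  1.7]
[[-0.    0.23 -0.97]
 [ 0.   -0.97 -0.23]
 [-1.   -0.    0.  ]]
[[-0.36  0.78  0.52]
 [ 0.45  0.63 -0.64]
 [-0.82  0.   -0.57]]
t 1.0 tcp [ 0.1396 -0.5835  0.2396] op 1.0 F [-0.   0.4 -0. ] q [-1.45  0.36  1.51 -0.    1.27 -0.12]
[-27.8, 5.5, -8.8] [0.0151, -0.0938, -0.1147]
[-27.8, 5.5, -8.8] [0.0372, -0.0259, -0.1418]
[-27.8, 5.5, -8.8] [0.0489, 0.0489, -0.1319]
[-27.8, 5.5, -8.8] [0.0472, 0.1109, -0.0874]
[[-0.36 -0.78 -0.52]
 [ 0.45 -0.63  0.64]
 [-0.82 -0.    0.57]]
t 1.0 tcp [ 0.1396 -0.5835  0.2396] op 1.0 F [-0.   0.4 -0. ] q [-1.45  0.36  1.51 -0.    1.27 -0.12]
[15.6, -7.8, -4.9] [0.0151, -0.0938, -0.1147]
[15.6, -7.8, -4.9] [0.0105, -0.1203, -0.0871]
[15.6, -7.8, -4.9] [0.0121, -0.1386, -0.0531]
[15.6, -7.8, -4.9] [0.0197, -0.1467, -0.0161]
```

```bash
sed -i 's/^YAW=.*/YAW=np.radians(39.8); HO=np.array([.5335,.288,0])/' h.py
python3 - <<'E'
from h import *
M=toolR(35,1); g=np.array([.445,-.046,.058])+.002*M[:,0]
plan([g-.2*M[:,0]],M,4)
E
```

```text
t 1.0 tcp [ 0.1396 -0.5835  0.2396] op 1.0 F [-0.   0.4 -0. ] q [-1.45  0.36  1.51 -0.    1.27 -0.12]
[-28.0, 5.5, -8.8] [0.0049, -0.0875, -0.1181]
[-28.0, 5.5, -8.8] [0.0261, -0.0196, -0.1434]
[-28.0, 5.5, -8.8] [0.0369, 0.0543, -0.1316]
[-28.0, 5.5, -8.8] [0.0342, 0.1143, -0.0859]
```

```bash
python3 -m inch '[[[-28,5.4,-9,0.004,-0.096,-0.119,1],[-28,5.4,-9,0.004,-0.096,-0.119,1],[-28,5.4,-9,0.004,-0.096,-0.119,1],[-28,5.4,-9,0.004,-0.096,-0.119,1],[-28,5.4,-9,0.004,-0.096,-0.119,1]]]'
python3 - <<'E'
from h import *
M=toolR(35,1); g=np.array([.445,-.046,.058])+.002*M[:,0]
plan([g-.2*M[:,0]],M,3)
E
```

```text
t: 1.42
tcp_pos: [0.2354, -0.4585, 0.2354]
tool_rot: [1.921, 0.877, -1.768]
contact_force: [0.4, 0.2, -0.3]
opening: 1.003
t 1.42 tcp [ 0.2354 -0.4585  0.2354] op 1.003 F [ 0.4  0.2 -0.3] q [-1.28  0.33  1.58  0.07  1.41 -0.46]
[-27.9, 5.4, -8.7] [0.0261, -0.0155, -0.1404]
[-27.9, 5.4, -8.7] [0.0358, 0.056, -0.1273]
[-27.9, 5.4, -8.7] [0.0326, 0.1134, -0.0819]
```

```bash
python3 -m inch '[[[-28,5.4,-8.7,0.026,-0.0155,-0.140,1],[-28,5.4,-8.7,0.026,-0.0155,-0.140,1],[-28,5.4,-8.7,0.026,-0.0155,-0.140,1],[-28,5.4,-8.7,0.026,-0.0155,-0.140,1],[-28,5.4,-8.7,0.026,-0.0155,-0.140,1]]]'
python3 -m inch '[[[-28,5.4,-8.7,0.036,0.056,-0.127,1],[-28,5.4,-8.7,0.036,0.056,-0.127,1],[-28,5.4,-8.7,0.036,0.056,-0.127,1],[-28,5.4,-8.7,0.036,0.056,-0.127,1],[-28,5.4,-8.7,0.036,0.056,-0.127,1]]]'
python3 - <<'E'
from h import *
M=toolR(35,1); g=np.array([.445,-.046,.058])+.002*M[:,0]
plan([g-.2*M[:,0]],M,1)
E
```

```text
t: 1.83
tcp_pos: [0.3297, -0.3533, 0.2295]
tool_rot: [1.656, 1.371, -1.379]
contact_force: [-0.4, -1.6, 0.2]
opening: 1.002
t: 2.25
tcp_pos: [0.4245, -0.2464, 0.2232]
tool_rot: [1.324, 1.749, -0.947]
contact_force: [0.1, -0.8, -0.9]
opening: 0.998
t 2.25 tcp [ 0.4245 -0.2464  0.2232] op 0.998 F [ 0.1 -0.8 -0.9] q [-0.79  0.47  1.49  0.16  1.65 -0.98]
[-27.8, 5.6, -8.8] [0.0329, 0.1133, -0.0871]
```

```bash
python3 -m inch '[[[-27.8,5.6,-8.8,0.033,0.113,-0.087,1],[-27.8,5.6,-8.8,0.033,0.113,-0.087,1],[-27.8,5.6,-8.8,0.033,0.113,-0.087,1],[-27.8,5.6,-8.8,0.033,0.113,-0.087,1],[-27.8,5.6,-8.8,0.033,0.113,-0.087,1]]]'
python3 - <<'E'
from h import *
for c in ('side','top'):
    pic(c,c+'1'); marks(c,['beaker','large_beaker','outer_handle','inner_handle','hatch_pad','hatch_ridge','hatch'])
a=cv2.imread('pics/side1.png');b=cv2.imread('pics/top1.png')
cv2.imwrite('pics/both1.png',np.hstack([a[120:480,100:500],b[60:420,0:400]]))
M=toolR(35,1); g=np.array([.445,-.046,.058])+.002*M[:,0]
plan([g-.2*M[:,0]],M,1)
E
```

```text
t: 2.67
tcp_pos: [0.5184, -0.1338, 0.2196]
tool_rot: [0.944, 2.015, -0.493]
contact_force: [0.5, 0.2, -0.3]
opening: 1.001
side beaker [([0.4446, -0.047, 0.0001], 0.7)]
side large_beaker [([0.4537, -0.2128, -0.0017], 0.65)]
side outer_handle [([0.6445, 0.2467, 0.1323], 0.76)]
side inner_handle [([0.3911, 0.3082, 0.137], 0.73), ([0.6448, 0.2496, 0.132], 0.21)]
side hatch_pad [([0.5408, 0.2967, 0.2501], 0.63)]
side hatch_ridge [([0.4696, 0.2387, 0.1692], 0.87)]
side hatch [([0.5358, 0.2866, 0.0], 0.7)]
top beaker [([0.4467, -0.0441, -0.0014], 0.79)]
top large_beaker [([0.4565, -0.2094, -0.0017], 0.71), ([0.6446, 0.2474, 0.1357], 0.71)]
top outer_handle [([0.647, 0.2439, 0.1338], 0.91)]
top inner_handle [([0.3959, 0.3102, 0.1336], 0.74)]
top hatch_pad [([0.3935, 0.3054, 0.134], 0.23)]
top hatch_ridge [([0.4736, 0.239, 0.1682], 0.65)]
top hatch [([0.534, 0.286, 0.0024], 0.85)]
t 3.47 tcp [ 0.516  -0.1352  0.2206] op 1.0 F [ 1.1 -0.2 -0.2] q [-0.52  0.59  1.33  0.21  1.8  -1.23]
[-0.4, 0.0, -0.1] [0.0005, 0.0025, -0.0001]
```

View pics/both1.png

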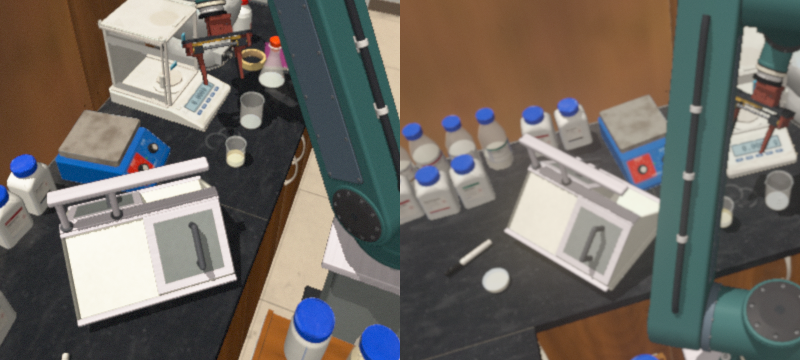

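```bash
cat >> h.py <<'E'
def cloud(cam):
    im,d=ctrl.get_image(cam); P=ctrl.camera_params(cam); K=np.array(P['mtx']);T=np.array(P['T'])
    v,u=np.nonzero(d>0); z=d[v,u]; c=np.stack([(u-K[0,2])/K[0,0]*z,(v-K[1,2])/K[1,1]*z,z])
    return (T[:3,:3]@c).T+T[:3,3]
E
python3 - <<'E'
from h import *
M=toolR(35,1)
B=np.array([.4457,-.0456,.058])
for n,g in (('grasp',B),('place',hw([-.08,0,.110]))):
  for c in('side','top'):
    C=cloud(c); L=(C-g)@M
    for nm,m in (('body',(L[:,0]<-55)&(L[:,0]>-170)&(abs(L[:,1])<100)&(abs(L[:,2])<48)),('fing',(L[:,0]<19)&(L[:,0]>-61)&(abs(L[:,1])<.065)&(abs(L[:,2])<.014))):
        pass
    for nm,lo,hi,wy,wz in (('body',-.17,-.055,.1,.048),('fing',-.061,.019,.062,.014)):
        m=(L[:,0]<hi)&(L[:,0]>lo)&(abs(L[:,1])<wy)&(abs(L[:,2])<wz)
        print(n,c,nm,m.sum(), C[m][::max(1,m.sum()//6)].round(3).tolist()[:6])
g=B+.002*M[:,0]; plan([g-.1*M[:,0],g],M,1)
C=cloud('side'); L=(C-HO)@RH()
# eave / gable checks in hatch frame
m=(abs(L[:,0])<.2)&(abs(L[:,1])<.17)&(L[:,2]>.03)&(L[:,2]<.24); print(np.percentile(L[m],[1,99],axis=0).round(3))
E
```

```text
grasp side body 0 []
grasp side fing 110 [[0.462, -0.068, 0.074], [0.471, -0.056, 0.07], [0.433, -0.069, 0.066], [0.429, -0.069, 0.055], [0.466, -0.035, 0.045], [0.421, -0.04, 0.051]]
grasp top body 0 []
grasp top fing 58 [[0.468, -0.061, 0.072], [0.44, -0.073, 0.072], [0.42, -0.061, 0.073], [0.424, -0.057, 0.056], [0.426, -0.066, 0.044], [0.417, -0.049, 0.055]]
place side body 0 []
place side fing 1 [[0.494, 0.231, 0.16]]
place top body 1 [[0.53, 0.281, 0.175]]
place top fing 1 [[0.513, 0.249, 0.158]]
t 3.67 tcp [ 0.516  -0.1351  0.2205] op 1.003 F [-0.6 -0.2  0.8] q [-0.52  0.59  1.33  0.21  1.8  -1.23]
[-0.4, -0.0, -0.1] [0.1004, 0.0031, 0.0]
[0.0, 0.0, 0.0] [0.1, -0.0, -0.0]
[[-0.16  -0.143  0.043]
 [ 0.162  0.145  0.202]]
```

```bash
python3 -m inch '[[[-0.4,0,0,0.025,0.003,0,1],[-0.4,0,0,0.05,0.003,0,1],[-0.4,0,0,0.075,0.003,0,1],[-0.4,0,0,0.1,0.003,0,1],[-0.4,0,0,0.1,0.003,0,1]]]'
python3 -m inch '[[[0,0,0,0.025,0,0,1],[0,0,0,0.05,0,0,1],[0,0,0,0.075,0,0,1],[0,0,0,0.1,0,0,1],[0,0,0,0.1,0,0,1]]]'
python3 - <<'E'
from h import *
M=toolR(35,1); B=np.array([.4457,-.0456,.058])
plan([B+.002*M[:,0]],M)
pic('side','side2'); marks('side',['beaker'])
a=cv2.imread('pics/side2.png');cv2.imwrite('pics/c2.png',cv2.resize(a[140:330,250:450],None,fx=2.5,fy=2.5))
E
```

```text
t: 4.13
tcp_pos: [0.478, -0.0864, 0.1363]
tool_rot: [0.946, 2.022, -0.49]
contact_force: [-0.6, 0.6, 1.4]
opening: 0.999
t: 4.55
tcp_pos: [0.4424, -0.0431, 0.0554]
tool_rot: [0.945, 2.021, -0.49]
contact_force: [0.3, -0.2, -0.1]
opening: 1.0
t 4.55 tcp [ 0.4424 -0.0431  0.0554] op 1.0 F [ 0.3 -0.2 -0.1] q [-0.45  0.68  1.68  0.24  1.36 -1.27]
[-0.0, -0.3, 0.1] [-0.0024, 0.0009, 0.0018]
side beaker [([0.4476, -0.0471, -0.0001], 0.86), ([0.6454, 0.2459, 0.1337], 0.74)]
```

View pics/c2.png

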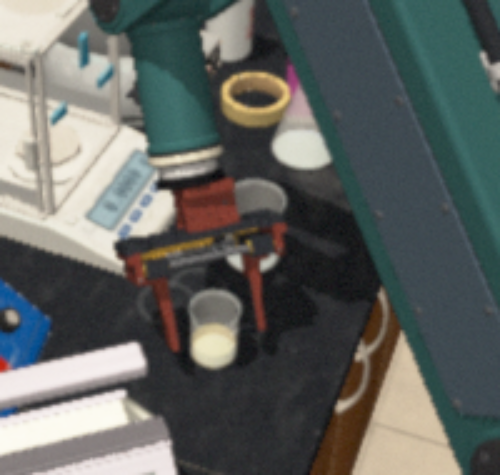

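```bash
python3 -m inch '[[[0,0,0,-0.002,0.001,0.002,1],[0,0,0,-0.002,0.001,0.002,0.8],[0,0,0,-0.002,0.001,0.002,0.6],[0,0,0,-0.002,0.001,0.002,0.4],[0,0,0,-0.002,0.001,0.002,0.4]]]' 12
python3 -m inch '[[[0,0,0,0,0,0,0.3],[0,0,0,0,0,0,0.3],[0,0,0,0,0,0,0.3],[0,0,0,0,0,0,0.3],[0,0,0,0,0,0,0.3]]]'
python3 -c "
from h import *
plan([cur()[1]])"
```

```text
t: 5.07
tcp_pos: [0.4482, -0.0469, 0.0576]
tool_rot: [0.945, 2.013, -0.49]
contact_force: [-0.4, -1.1, 0.2]
opening: 0.733
t: 5.48
tcp_pos: [0.4474, -0.0465, 0.0574]
tool_rot: [0.945, 2.015, -0.491]
contact_force: [-2.5, -3.0, 3.3]
opening: 0.628
t 5.48 tcp [ 0.4474 -0.0465  0.0574] op 0.628 F [-2.5 -3.   3.3] q [-0.45  0.68  1.67  0.24  1.36 -1.27]
[0.0, 0.0, 0.0] [0.0, 0.0, 0.0]
```

```bash
python3 -m inch '[[[0,0,0,-0.02,0,-0.014,0.3],[0,0,0,-0.04,0,-0.028,0.3],[0,0,0,-0.06,0,-0.042,0.3],[0,0,0,-0.08,0,-0.057,0.3],[0,0,0,-0.098,0,-0.069,0.3]]]'
python3 - <<'E'
from h import *
M=toolR(35,1)
w=lambda x,y,z: hw([x,y,z])+[-.001,0,0]
plan([w(-.08,-.25,.177),w(-.08,-.25,.122),w(-.08,0,.122),w(-.08,0,.1085)],M)
pic('side','side3'); marks('side',['beaker'])
E
```

```text
t: 5.9
tcp_pos: [0.4475, -0.046, 0.1782]
tool_rot: [0.946, 2.013, -0.49]
contact_force: [-0.5, -0.1, -1.0]
opening: 0.628
t 5.9 tcp [ 0.4475 -0.046   0.1782] op 0.628 F [-0.5 -0.1 -1. ] q [-0.45  0.51  1.6   0.24  1.59 -1.21]
[0.0, 0.0, -0.1] [-0.026, 0.1991, 0.0399]
[0.0, 0.0, 0.0] [0.0451, 0.0, 0.0315]
[0.0, 0.0, 0.0] [0.1434, 0.0, -0.2048]
[0.0, 0.0, 0.0] [0.0111, 0.0, 0.0077]
side beaker [([0.4443, -0.0453, 0.1199], 0.92)]
```

Run:
```python
from h import *
M=toolR(35,1)
C=np.vstack([cloud('side'),cloud('top')])
m=(C[:,0]>.5)&(C[:,1]>-.3)&(C[:,1]<.2)&(C[:,2]>.02)&(C[:,2]<.5)
Q=C[m]
for xb in np.arange(.5,1.0,.05):
    print(round(xb,2),[ (lambda s: round(float(np.percentile(s,98)),2) if len(s)>5 else 0)(Q[(abs(Q[:,0]-xb)<.025)&(abs(Q[:,1]-yb)<.025)][:,2]) for yb in np.arange(-.25,.2,.05)])
for y,z in((-.25,.177),(-.25,.122),(-.12,.122),(0,.122)):
    L=(C-hw([-.08,y,z]))@M
    m=(L[:,0]<-.055)&(L[:,0]>-.4)&(abs(L[:,1])<.1)&(abs(L[:,2])<.05); print(y,z,m.sum(),C[m][:3].round(2).tolist())
```

```text
0.5 [0, 0.47, 0.43, 0.39, 0.28, 0.27, 0, 0.05, 0.05]
0.55 [0.04, 0.46, 0.49, 0.5, 0.28, 0.29, 0, 0.05, 0.05]
0.6 [0.05, 0.05, 0.5, 0.05, 0, 0.03, 0.04, 0.07, 0.06]
0.65 [0.29, 0.49, 0.5, 0.13, 0, 0.08, 0.08, 0.09, 0.12]
0.7 [0.3, 0.3, 0.3, 0.3, 0, 0.12, 0.13, 0.13, 0.13]
0.75 [0.3, 0.3, 0.3, 0.3, 0, 0.12, 0.13, 0.13, 0.13]
0.8 [0.3, 0.3, 0.3, 0.3, 0, 0, 0.13, 0.13, 0.13]
0.85 [0.4, 0.3, 0.3, 0.3, 0, 0, 0.12, 0.13, 0.13]
0.9 [0.5, 0.5, 0.5, 0.49, 0.49, 0.49, 0.49, 0.49, 0.49]
0.95 [0, 0, 0, 0, 0, 0, 0, 0, 0]
-0.25 0.177 0 []
-0.25 0.122 255 [[0.68, -0.16, 0.3], [0.69, -0.14, 0.3], [0.68, -0.15, 0.3]]
-0.12 0.122 0 []
0 0.122 0 []
```

Run:
```python
from h import *
M=toolR(35,1)
w=lambda x,y,z: hw([x,y,z])+[-.001,0,0]
plan([w(-.08,-.2,.177),w(-.08,-.1,.122),w(-.08,0,.122),w(-.08,0,.1085)],M)
```

```text
t 6.1 tcp [ 0.4477 -0.0463  0.1767] op 0.622 F [ 0.6  0.4 -1.1] q [-0.45  0.52  1.61  0.24  1.59 -1.22]
[0.0, 0.1, -0.1] [0.0017, 0.1992, -0.0021]
[0.0, 0.0, 0.0] [0.1024, 0.0, -0.0504]
[0.0, 0.0, 0.0] [0.0574, -0.0, -0.0819]
[0.0, 0.0, 0.0] [0.0111, 0.0, 0.0077]
```

```bash
python3 -m inch '[[[0,0,0,0,0.035,0,0.3],[0,0,0,0,0.07,0,0.3],[0,0,0,0,0.11,0,0.3],[0,0,0,0.001,0.15,-0.002,0.3],[0,0,0,0.0015,0.185,-0.002,0.3]]]'
python3 -m inch '[[[0,0,0,0,0.01,0,0.3],[0,0,0,0,0.014,0,0.3],[0,0,0,0,0.014,0,0.3],[0,0,0,0,0.014,0,0.3],[0,0,0,0,0.014,0,0.3]]]'
python3 - <<'E'
from h import *
M=toolR(35,1)
w=lambda x,y,z: hw([x,y,z])+[-.001,0,0]
plan([w(-.08,-.1,.122),w(-.08,0,.122),w(-.08,0,.1085)],M)
pic('side','side4'); marks('side',['beaker','hatch_ridge','inner_handle','outer_handle','hatch_pad'])
pic('top','top4'); marks('top',['beaker','hatch_ridge','inner_handle','outer_handle','hatch_pad'])
a=cv2.imread('pics/side4.png');b=cv2.imread('pics/top4.png')
cv2.imwrite('pics/both4.png',np.hstack([a[120:480,100:500],b[60:420,0:400]]))
E
```

```text
t: 6.52
tcp_pos: [0.5887, 0.076, 0.1752]
tool_rot: [0.946, 2.016, -0.491]
contact_force: [-0.3, -0.9, -1.8]
opening: 0.627
t: 6.93
tcp_pos: [0.5975, 0.0818, 0.1768]
tool_rot: [0.946, 2.015, -0.492]
contact_force: [-0.4, 0.3, -1.0]
opening: 0.63
t 6.93 tcp [0.5975 0.0818 0.1768] op 0.63 F [-0.4  0.3 -1. ] q [-0.2   0.66  1.31  0.37  1.66 -0.95]
[-0.1, -0.1, -0.0] [0.1023, 0.0019, -0.0504]
[0.0, 0.0, 0.0] [0.0574, -0.0, -0.0819]
[0.0, 0.0, 0.0] [0.0111, 0.0, 0.0077]
side beaker [([0.5974, 0.0804, 0.1185], 0.87), ([0.4546, -0.4305, -0.0008], 0.19)]
side hatch_ridge [([0.4676, 0.2378, 0.1733], 0.84)]
side inner_handle [([0.3936, 0.3119, 0.1367], 0.68), ([0.6471, 0.2454, 0.1348], 0.62)]
side outer_handle [([0.6459, 0.2465, 0.1334], 0.97), ([0.5965, 0.0831, 0.1187], 0.32)]
side hatch_pad []
top beaker [([0.4558, -0.2092, 0.0002], 0.46)]
top hatch_ridge [([0.4726, 0.2384, 0.1691], 0.77)]
top inner_handle [([0.395, 0.3088, 0.1359], 0.61)]
top outer_handle [([0.6475, 0.2473, 0.1345], 0.64)]
top hatch_pad []
```

View pics/both4.png

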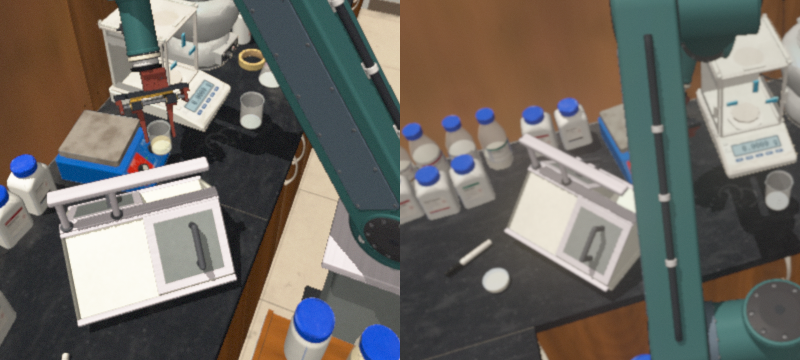

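```bash
sed -i 's/HO=np.array(\[.5335,.288,0\])/HO=np.array([.533,.2895,0])/' h.py
python3 -m inch '[[[0,0,0,0.02,0,-0.01,0.3],[0,0,0,0.04,0.001,-0.02,0.3],[0,0,0,0.06,0.001,-0.03,0.3],[0,0,0,0.08,0.002,-0.04,0.3],[0,0,0,0.1,0.002,-0.05,0.3]]]'
python3 -m inch '[[[0,0,0,0.002,0,-0.001,0.3],[0,0,0,0.01,0,-0.014,0.3],[0,0,0,0.018,0,-0.026,0.3],[0,0,0,0.018,0,-0.026,0.3],[0,0,0,0.018,0,-0.026,0.3]]]'
python3 - <<'E'
from h import *
M=toolR(35,1)
w=lambda x,y,z: hw([x,y,z])+[-.001,0,0]
plan([w(-.08,0,.122),w(-.08,0,.1085)],M)
pic('side','side5'); marks('side',['beaker','hatch_ridge','outer_handle'])
a=cv2.imread('pics/side5.png')
cv2.imwrite('pics/c5.png',cv2.resize(a[180:450,130:400],None,fx=2,fy=2))
E
```

```text
t: 7.95
tcp_pos: [0.5371, 0.1605, 0.1236]
tool_rot: [0.945, 2.014, -0.49]
contact_force: [-0.4, -0.5, -1.1]
opening: 0.626
t: 8.37
tcp_pos: [0.5173, 0.1844, 0.1248]
tool_rot: [0.944, 2.013, -0.489]
contact_force: [-0.0, -0.2, -0.8]
opening: 0.629
t 8.37 tcp [0.5173 0.1844 0.1248] op 0.629 F [-0.  -0.2 -0.8] q [-0.07  0.62  1.56  0.43  1.43 -0.93]
[0.1, 0.1, -0.1] [0.0432, -0.0014, -0.0568]
[0.0, 0.0, 0.0] [0.0111, 0.0, 0.0077]
side beaker [([0.5173, 0.1883, 0.0676], 0.76), ([0.4698, 0.2363, 0.1692], 0.57)]
side hatch_ridge [([0.4695, 0.2353, 0.1695], 0.95)]
side outer_handle [([0.6505, 0.2469, 0.1349], 0.85)]
```

View pics/c5.png

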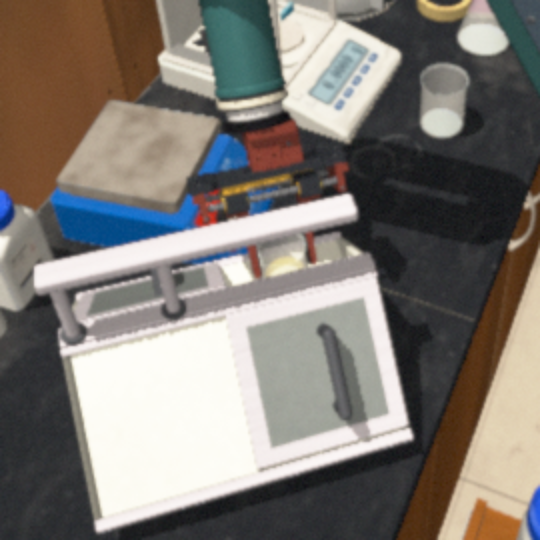

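```bash
python3 -m inch '[[[0,0,0,0.009,0,-0.012,0.3],[0,0,0,0.018,0,-0.023,0.3],[0,0,0,0.027,-0.001,-0.034,0.3],[0,0,0,0.035,-0.0015,-0.046,0.3],[0,0,0,0.043,-0.0015,-0.057,0.3]]]'
python3 -m inch '[[[0,0,0,0,0,0,0.3],[0,0,0,0,0,0,0.3],[0,0,0,0,0,0,0.3],[0,0,0,0,0,0,0.3],[0,0,0,0,0,0,0.3]]]'
python3 - <<'E'
from h import *
M=toolR(35,1)
w=lambda x,y,z: hw([x,y,z])+[-.001,0,0]
plan([w(-.08,0,.1085)],M)
pic('side','side6'); marks('side',['beaker','hatch_ridge'])
pic('top','top6'); marks('top',['beaker','hatch_ridge'])
E
```

```text
t: 8.98
tcp_pos: [0.4686, 0.2392, 0.1216]
tool_rot: [0.944, 2.015, -0.491]
contact_force: [17.6, -26.4, 6.3]
opening: 0.632
t: 9.4
tcp_pos: [0.4704, 0.2383, 0.1218]
tool_rot: [0.946, 2.015, -0.49]
contact_force: [-0.2, -0.1, -1.2]
opening: 0.627
t 9.4 tcp [0.4704 0.2383 0.1218] op 0.627 F [-0.2 -0.1 -1.2] q [ 0.01  0.58  1.66  0.48  1.34 -0.9 ]
[0.0, -0.0, -0.1] [0.0108, 0.0001, 0.0078]
side beaker []
side hatch_ridge [([0.4701, 0.2386, 0.1701], 0.88)]
top beaker []
top hatch_ridge [([0.4728, 0.2396, 0.1674], 0.89)]
```

```bash
python3 -m inch '[[[0,0,0,0.003,0,0.002,0.3],[0,0,0,0.006,0,0.004,0.3],[0,0,0,0.009,0,0.006,0.3],[0,0,0,0.0105,0,0.0075,0.3],[0,0,0,0.0105,0,0.0075,0.3]]]'
python3 - <<'E'
from h import *
M=toolR(35,1)
w=lambda x,y,z: hw([x,y,z])+[-.001,0,0]
plan([w(-.08,0,.1074)],M)
pic('side','side7'); marks('side',['beaker']); pic('top','top7'); marks('top',['beaker'])
a=cv2.imread('pics/side7.png');b=cv2.imread('pics/top7.png')
cv2.imwrite('pics/c7.png',np.hstack([cv2.resize(a[210:350,180:320],(400,400)),cv2.resize(b[150:350,60:260],(400,400))]))
E
```

```text
t: 10.12
tcp_pos: [0.4701, 0.2378, 0.1081]
tool_rot: [0.945, 2.015, -0.491]
contact_force: [0.8, 0.2, -1.8]
opening: 0.627
t 10.12 tcp [0.4701 0.2378 0.1081] op 0.627 F [ 0.8  0.2 -1.8] q [ 0.01  0.6   1.67  0.48  1.32 -0.91]
[-0.0, -0.0, -0.0] [0.0006, 0.0006, 0.0003]
side beaker []
top beaker []
```

View pics/c7.png

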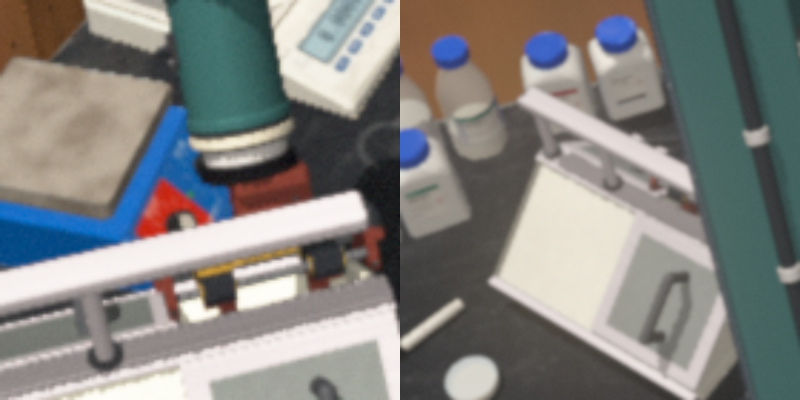

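```bash
python3 -m inch '[[[0,0,0,0.0006,0.0005,0.0004,0.3],[0,0,0,0.0012,0.0005,0.0008,0.3],[0,0,0,0.0012,0.0005,0.0008,0.3],[0,0,0,0.0012,0.0005,0.0008,0.3],[0,0,0,0.0012,0.0005,0.0008,0.3]]]'
```

```text
t: 10.73
tcp_pos: [0.471, 0.2383, 0.1074]
tool_rot: [0.945, 2.014, -0.49]
contact_force: [0.8, 0.5, 1.2]
opening: 0.628
```

```bash
python3 -m inch '[[[0,0,0,0.0004,0,0.0003,0.3],[0,0,0,0.0004,0,0.0003,0.3],[0,0,0,0.0004,0,0.0003,0.3],[0,0,0,0.0004,0,0.0003,0.65],[0,0,0,0.0004,0,0.0003,0.7]]]'
python3 -m inch '[[[0,0,0,0,0,0,0.75],[0,0,0,0,0,0,0.8],[0,0,0,0,0,0,0.85],[0,0,0,0,0,0,0.9],[0,0,0,0,0,0,0.9]]]'
python3 - <<'E'
from h import *
M=toolR(35,1); s,p,_=cur()
L=RH().T@(p-HO); print('hatch frame',L.round(4))
# retreat: along tool axis; then up
plan([p-.03*M[:,0]],M)
C=np.vstack([cloud('side'),cloud('top')]); Q=(C-HO)@RH()
m=(abs(Q[:,0]+.08)<.07)&(Q[:,1]<.04)&(Q[:,1]>-.05)&(Q[:,2]>.06)&(Q[:,2]<.14); print(m.sum(),Q[m][::8].round(3)[:20].tolist())
E
```

```text
t: 11.15
tcp_pos: [0.4708, 0.2382, 0.1066]
tool_rot: [0.945, 2.014, -0.491]
contact_force: [-0.8, -0.1, -0.4]
opening: 0.685
t: 11.57
tcp_pos: [0.4709, 0.2383, 0.1067]
tool_rot: [0.945, 2.014, -0.49]
contact_force: [1.2, 0.9, -0.6]
opening: 0.894
hatch frame [-0.0805  0.0004  0.1067]
t 11.57 tcp [0.4709 0.2383 0.1067] op 0.894 F [ 1.2  0.9 -0.6] q [ 0.01  0.6   1.67  0.48  1.32 -0.91]
[0.0, 0.0, -0.1] [-0.03, 0.0, 0.0]
35 [[-0.124, 0.039, 0.139], [-0.057, 0.039, 0.137], [-0.037, -0.035, 0.137], [-0.063, 0.034, 0.14], [-0.121, 0.039, 0.139]]
```

```bash
python3 -m inch '[[[0,0,0,-0.01,0,0,0.9],[0,0,0,-0.03,0,0,0.9],[0,0,0,-0.055,0,0,0.9],[0,0,0,-0.08,0,0,0.9],[0,0,0,-0.11,0,0,0.9]]]'
python3 -m inch '[[[0,0,0,-0.02,0,0,0.9],[0,0,0,-0.05,0,0,0.9],[0,0,0,-0.07,0,0,0.9],[0,0,0,-0.07,0,0,0.9],[0,0,0,-0.07,0,0,0.9]]]'
python3 - <<'E'
from h import *
M=toolR(35,1); s,p,_=cur()
pic('side','side8'); marks('side',['beaker','outer_handle']); pic('top','top8'); marks('top',['beaker','outer_handle'])
C=np.vstack([cloud('side'),cloud('top')]); Q=(C-HO)@RH()
m=(abs(Q[:,0]+.08)<.07)&(Q[:,1]<.045)&(Q[:,1]>-.06)&(Q[:,2]>.054)&(Q[:,2]<.13); print(m.sum(),Q[m][::12].round(3)[:20].tolist())
plan([hw([.06,-.103,.25])],toolR(15,1))
a=cv2.imread('pics/side8.png');b=cv2.imread('pics/top8.png')
cv2.imwrite('pics/c8.png',np.hstack([cv2.resize(a[210:350,180:320],(400,400)),cv2.resize(b[150:350,60:260],(400,400))]))
E
```

```text
t: 12.08
tcp_pos: [0.5109, 0.1891, 0.198]
tool_rot: [0.945, 2.015, -0.491]
contact_force: [1.3, 0.2, 0.1]
opening: 0.905
t: 12.5
tcp_pos: [0.5376, 0.1582, 0.255]
tool_rot: [0.946, 2.011, -0.49]
contact_force: [-0.5, -0.4, -0.0]
opening: 0.903
side beaker []
side outer_handle [([0.6485, 0.2483, 0.1329], 0.83)]
top beaker []
top outer_handle [([0.647, 0.247, 0.1327], 0.76)]
1 [[-0.1, 0.045, 0.129]]
t 12.9 tcp [0.5361 0.1592 0.2537] op 0.907 F [ 0.3 -0.5  0.2] q [-0.11  0.5   1.41  0.41  1.69 -0.85]
[0.0, -20.1, -0.0] [0.0026, 0.141, 0.0028]
```

View pics/c8.png

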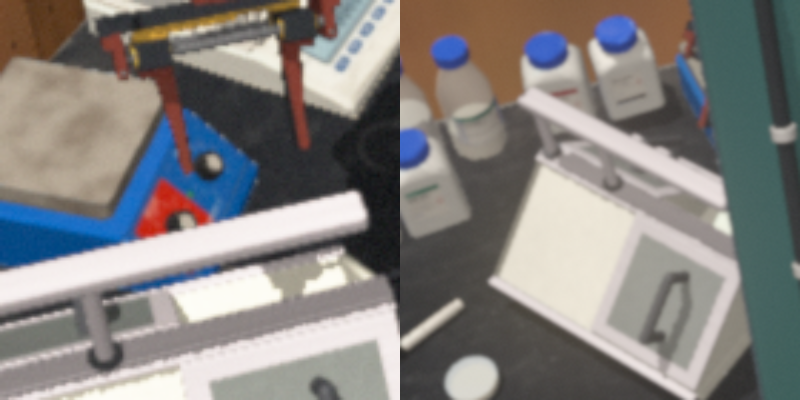

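Run:
```python
from h import *
M=toolR(42,1); s,p,_=cur(); print((RH().T@(p-HO)).round(3))
h=hw([.0605,-.104,.137])+.002*M[:,0]
plan([h-.12*M[:,0],h-.05*M[:,0],h],M)
```

```text
[-0.081 -0.102  0.254]
t 12.9 tcp [0.5361 0.1592 0.2537] op 0.907 F [ 0.3 -0.5  0.2] q [-0.11  0.5   1.41  0.41  1.69 -0.85]
[0.0, 6.9, -0.0] [-0.0227, 0.1416, 0.0828]
[0.0, 0.0, 0.0] [0.07, 0.0, 0.0]
[0.0, 0.0, 0.0] [0.05, -0.0, -0.0]
```

```bash
python3 -m inch '[[[0,2,0,-0.005,0.03,0.02,0.9],[0,4,0,-0.01,0.06,0.04,0.9],[0,6,0,-0.016,0.09,0.06,0.9],[0,6.9,0,-0.02,0.12,0.075,0.9],[0,6.9,0,-0.0227,0.1416,0.083,0.9]]]'
python3 -m inch '[[[0,0,0,0,0,0,0.9],[0,0,0,0.02,0,0,0.9],[0,0,0,0.045,0,0,0.9],[0,0,0,0.07,0,0,0.9],[0,0,0,0.07,0,0,0.9]]]'
python3 - <<'E'
from h import *
M=toolR(42,1)
pic('side','side9'); marks('side',['outer_handle']); pic('top','top9'); marks('top',['outer_handle'])
h=hw([.0605,-.104,.137])+.002*M[:,0]
plan([h-.05*M[:,0],h],M)
a=cv2.imread('pics/side9.png');cv2.imwrite('pics/c9.png',cv2.resize(a[160:360,130:330],None,fx=2.5,fy=2.5))
E
```

```text
t: 13.32
tcp_pos: [0.6994, 0.1868, 0.2224]
tool_rot: [0.997, 2.124, -0.445]
contact_force: [-0.6, -0.3, 0.2]
opening: 0.901
t: 13.73
tcp_pos: [0.6629, 0.2251, 0.1701]
tool_rot: [0.992, 2.13, -0.446]
contact_force: [-0.6, -0.2, -0.1]
opening: 0.902
side outer_handle []
top outer_handle [([0.6448, 0.2465, 0.1326], 0.84)]
t 13.93 tcp [0.6685 0.2225 0.1747] op 0.899 F [0.5 0.7 0.8] q [-0.04  0.81  1.07  0.53  1.77 -0.77]
[0.1, 0.2, -0.2] [0.0029, -0.0007, -0.0002]
[0.0, 0.0, 0.0] [0.05, -0.0, -0.0]
```

View pics/c9.png

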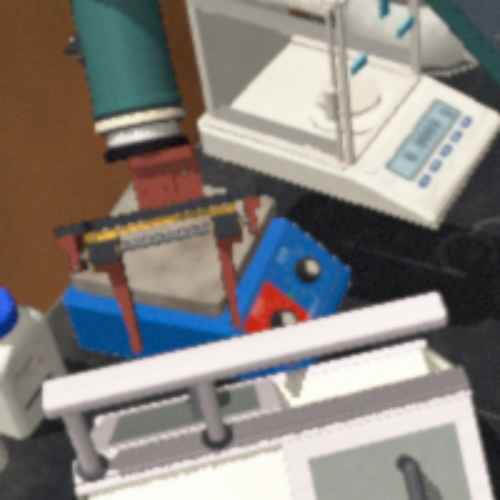

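```bash
python3 -m inch '[[[0,0,0,0.01,-0.001,0,0.9],[0,0,0,0.025,-0.001,0,0.9],[0,0,0,0.04,-0.001,0,0.9],[0,0,0,0.052,-0.001,0,0.9],[0,0,0,0.052,-0.001,0,0.7]]]' 15
python3 -m inch '[[[0,0,0,0,0,0,0.5],[0,0,0,0,0,0,0.3],[0,0,0,0,0,0,0.15],[0,0,0,0,0,0,0.05],[0,0,0,0,0,0,0.05]]]'
python3 -m inch '[[[0,0,0,0,0,0,0.05],[0,0,0,0,0,0,0.05],[0,0,0,0,0,0,0.05],[0,0,0,0,0,0,0.05],[0,0,0,0,0,0,0.05]]]'
python3 - <<'E'
from h import *
M=toolR(42,1);s,p,_=cur();print((RH().T@(p-HO)).round(4))
plan([p],M)
E
```

```text
t: 14.35
tcp_pos: [0.6429, 0.2499, 0.1332]
tool_rot: [0.995, 2.125, -0.444]
contact_force: [-0.7, -0.1, -0.5]
opening: 0.859
t: 14.77
tcp_pos: [0.6453, 0.2488, 0.1351]
tool_rot: [0.996, 2.121, -0.442]
contact_force: [-0.0, -0.1, 0.4]
opening: 0.488
t: 15.18
tcp_pos: [0.6446, 0.2491, 0.1346]
tool_rot: [0.995, 2.122, -0.443]
contact_force: [-0.2, 0.1, -0.9]
opening: 0.155
[ 0.0599 -0.1025  0.1346]
t 15.18 tcp [0.6446 0.2491 0.1346] op 0.155 F [-0.2  0.1 -0.9] q [-0.01  0.82  1.16  0.54  1.67 -0.79]
[0.0, 0.1, -0.1] [0.0, 0.0, 0.0]
```

```bash
python3 -m inch '[[[0,0,0,0,-0.006,0,0.05],[0,0,0,0,-0.02,0,0.05],[0,0,0,0,-0.035,0,0.05],[0,0,0,0,-0.05,0,0.05],[0,0,0,0,-0.06,0,0.05]]]'
python3 -m inch '[[[0,0,0,0,-0.015,0,0.05],[0,0,0,0,-0.03,0,0.05],[0,0,0,0,-0.045,0,0.05],[0,0,0,0,-0.055,0,0.05],[0,0,0,0,-0.06,0,0.05]]]'
python3 - <<'E'
from h import *
M=toolR(42,1);s,p,_=cur();L=RH().T@(p-HO);print(L.round(4),s['opening'])
plan([hw([-.088,-.1025,.1346]),hw([-.095,-.1025,.1346])],M)
E
```

```text
t: 15.6
tcp_pos: [0.5975, 0.2102, 0.1346]
tool_rot: [0.996, 2.122, -0.443]
contact_force: [0.8, 2.7, -1.3]
opening: 0.148
t: 16.02
tcp_pos: [0.551, 0.172, 0.1346]
tool_rot: [0.996, 2.123, -0.443]
contact_force: [-1.9, 3.8, -1.7]
opening: 0.154
[-0.0614 -0.1018  0.1346] 0.1542635029013442
t 16.02 tcp [0.551  0.172  0.1346] op 0.154 F [-1.9  3.8 -1.7] q [-0.12  0.71  1.43  0.48  1.59 -0.95]
[-0.0, 0.0, -0.1] [-0.0005, -0.0266, 0.0005]
[0.0, 0.0, 0.0] [0.0, -0.007, -0.0]
```

```bash
python3 -m inch '[[[0,0,0,0,-0.008,0,0.05],[0,0,0,0,-0.016,0,0.05],[0,0,0,0,-0.022,0,0.05],[0,0,0,0,-0.027,0,0.05],[0,0,0,0,-0.027,0,0.05]]]'
python3 -m inch '[[[0,0,0,0,-0.002,0,0.05],[0,0,0,0,-0.004,0,0.05],[0,0,0,0,-0.006,0,0.05],[0,0,0,0,-0.007,0,0.05],[0,0,0,0,-0.007,0,0.05]]]'
python3 - <<'E'
from h import *
M=toolR(42,1);s,p,_=cur();L=RH().T@(p-HO);print(L.round(4),s['opening'])
print(RH().T@s['contact_force'])
E
```

```text
t: 16.43
tcp_pos: [0.5301, 0.1548, 0.1346]
tool_rot: [0.995, 2.124, -0.443]
contact_force: [-4.2, 2.7, 0.3]
opening: 0.156
t: 16.85
tcp_pos: [0.5256, 0.1511, 0.1346]
tool_rot: [0.995, 2.124, -0.442]
contact_force: [-3.3, 4.7, 0.2]
opening: 0.154
[-0.0942 -0.1016  0.1346] 0.15398808124207208
[0.42183965 5.72465185 0.22053592]
```

```bash
python3 -m inch '[[[0,0,0,0,-0.001,0.001,0.05],[0,0,0,0,-0.002,0.001,0.05],[0,0,0,0,-0.003,0.001,0.05],[0,0,0,0,-0.003,0.001,0.05],[0,0,0,0,-0.003,0.001,0.05]]]'
python3 - <<'E'
from h import *
s,p,_=cur();L=RH().T@(p-HO);print(L.round(4),s['opening'])
print(RH().T@s['contact_force'])
E
```

```text
t: 17.27
tcp_pos: [0.5236, 0.1494, 0.1345]
tool_rot: [0.996, 2.125, -0.441]
contact_force: [-3.6, 6.2, 2.7]
opening: 0.155
[-0.0969 -0.1016  0.1345] 0.15487743462967588
[1.25757185 7.0594661  2.68642796]
```

```bash
python3 -m inch '[[[0,0,0,0,-0.001,0.001,0.05],[0,0,0,0,-0.002,0.001,0.05],[0,0,0,0,-0.003,0.001,0.05],[0,0,0,0,-0.003,0.001,0.05],[0,0,0,0,-0.003,0.001,0.05]]]'
python3 - <<'E'
from h import *
s,p,_=cur();L=RH().T@(p-HO);print(L.round(4),s['opening'])
print(RH().T@s['contact_force'])
E
```

```text
t: 17.68
tcp_pos: [0.5236, 0.1493, 0.1345]
tool_rot: [1.001, 2.123, -0.436]
contact_force: [0.3, 16.8, 2.5]
opening: 0.153
[-0.097  -0.1017  0.1345] 0.15280131230952257
[10.93269766 12.71690354  2.46604453]
```

```bash
python3 -m inch '[[[0,0,0,0,0.001,-0.001,0.05],[0,0,0,0,0.003,-0.002,0.1],[0,0,0,0,0.003,-0.002,0.3],[0,0,0,0,0.003,-0.002,0.6],[0,0,0,0,0.003,-0.002,0.6]]]'
python3 -m inch '[[[0,0,0,0,0,0,0.6],[0,0,0,0,0,0,0.6],[0,0,0,0,0,0,0.6],[0,0,0,-0.02,0,0,0.6],[0,0,0,-0.045,0,0,0.6]]]'
python3 -m inch '[[[0,0,0,-0.03,0,0,0.6],[0,0,0,-0.06,0,0,0.6],[0,0,0,-0.08,0,0,0.6],[0,0,0,-0.08,0,0,0.6],[0,0,0,-0.08,0,0,0.6]]]'
python3 - <<'E'
from h import *
pic('side','side10'); marks('side',['outer_handle','inner_handle','beaker']); pic('top','top10'); marks('top',['outer_handle','inner_handle'])
M=toolR(-10,1); s,p,_=cur(); print((RH().T@(p-HO)).round(3))
plan([hw([-.097,-.12,.4])],toolR(10,1))
plan([hw([-.097,-.12,.4])],toolR(10,1),2)
E
```

```text
t: 18.1
tcp_pos: [0.5248, 0.1481, 0.1343]
tool_rot: [0.995, 2.12, -0.443]
contact_force: [-0.2, -0.4, -0.0]
opening: 0.347
t: 18.52
tcp_pos: [0.5415, 0.126, 0.1673]
tool_rot: [0.995, 2.126, -0.444]
contact_force: [0.3, 0.5, 0.8]
opening: 0.594
t: 18.93
tcp_pos: [0.5778, 0.0841, 0.2275]
tool_rot: [0.996, 2.12, -0.442]
contact_force: [-0.7, 0.0, 0.7]
opening: 0.599
side outer_handle []
side inner_handle [([0.3948, 0.3103, 0.1344], 0.57)]
side beaker []
top outer_handle [([0.5266, 0.1488, 0.134], 0.69)]
top inner_handle [([0.396, 0.3091, 0.1339], 0.78)]
[-0.097 -0.185  0.227]
t 19.28 tcp [0.5764 0.0851 0.2267] op 0.601 F [-0.8  0.  -0.7] q [-0.23  0.65  1.28  0.43  1.82 -0.95]
[0.0, -32.0, -0.0] [-0.0854, 0.0005, -0.1641]
t 19.28 tcp [0.5764 0.0851 0.2267] op 0.601 F [-0.8  0.  -0.7] q [-0.23  0.65  1.28  0.43  1.82 -0.95]
[0.0, -16.0, -0.0] [-0.0427, 0.0002, -0.082]
[0.0, -16.0, -0.0] [-0.0637, 0.0002, -0.0671]
```

```bash
python3 -m inch '[[[0,0,0,-0.02,0,-0.02,0.6],[0,-4,0,-0.03,0,-0.035,0.6],[0,-10,0,-0.038,0,-0.06,0.6],[0,-16,0,-0.043,0,-0.082,0.6],[0,-16,0,-0.043,0,-0.082,0.6]]]'
python3 -m inch '[[[0,-4,0,-0.016,0,-0.017,0.6],[0,-8,0,-0.032,0,-0.034,0.6],[0,-12,0,-0.048,0,-0.05,0.6],[0,-16,0,-0.064,0,-0.067,0.6],[0,-16,0,-0.064,0,-0.067,0.6]]]'
python3 - <<'E'
from h import *
s,p,_=cur(); print((RH().T@(p-HO)).round(3))
plan([hw([-.097,.0,.4]),hw([-.097,.105,.4]),hw([-.097,.105,.27])],toolR(-10,1))
E
```

```text
t: 19.7
tcp_pos: [0.5558, 0.1127, 0.3209]
tool_rot: [0.874, 1.861, -0.541]
contact_force: [-0.6, 0.6, 0.7]
opening: 0.602
t: 20.12
tcp_pos: [0.5353, 0.1366, 0.4064]
tool_rot: [0.758, 1.61, -0.63]
contact_force: [-0.1, 0.9, 0.7]
opening: 0.602
[-0.096 -0.119  0.406]
t 20.12 tcp [0.5353 0.1366 0.4064] op 0.602 F [-0.1  0.9  0.7] q [ 0.03  0.23  1.31  0.14  1.7  -0.65]
[0.2, -19.6, -0.5] [0.026, -0.0006, -0.1162]
[0.0, 0.0, 0.0] [-0.0182, 0.0, -0.1034]
[0.0, 0.0, 0.0] [0.128, 0.0, -0.0226]
```

```bash
python3 -m inch '[[[0,-5,0,0.006,0,-0.03,0.6],[0,-10,0,0.012,0,-0.06,0.6],[0,-15,0,0.019,0,-0.09,0.6],[0,-19.6,0,0.026,0,-0.116,0.6],[0,-19.6,0,0.026,0,-0.116,0.6]]]'
python3 -m inch '[[[0,0,0,-0.004,0,-0.025,0.6],[0,0,0,-0.009,0,-0.05,0.6],[0,0,0,-0.014,0,-0.08,0.6],[0,0,0,-0.018,0,-0.103,0.6],[0,0,0,-0.018,0,-0.103,0.6]]]'
python3 - <<'E'
from h import *
M=toolR(-10,1)
s,p,_=cur(); print((RH().T@(p-HO)).round(3))
h=hw([-.0945,.104,.137])+.002*M[:,0]
plan([h-.1*M[:,0],h-.05*M[:,0],h],M)
E
```

```text
t: 20.53
tcp_pos: [0.4539, 0.2308, 0.3934]
tool_rot: [0.604, 1.309, -0.718]
contact_force: [-0.8, -1.5, -0.7]
opening: 0.599
t: 20.95
tcp_pos: [0.3906, 0.3078, 0.3942]
tool_rot: [0.609, 1.309, -0.723]
contact_force: [0.2, 0.6, -0.5]
opening: 0.602
[-0.098  0.105  0.394]
t 20.95 tcp [0.3906 0.3078 0.3942] op 0.602 F [ 0.2  0.6 -0.5] q [ 0.65  0.1   1.49 -0.17  1.55 -0.04]
[0.2, -0.5, 0.1] [0.1558, 0.0036, -0.0421]
[0.0, 0.0, 0.0] [0.05, 0.0, -0.0]
[0.0, 0.0, 0.0] [0.05, 0.0, -0.0]
```

```bash
python3 -m inch '[[[0,0,0,0.03,0.0035,-0.03,0.6],[0,0,0,0.07,0.0035,-0.042,0.6],[0,0,0,0.11,0.0035,-0.042,0.6],[0,0,0,0.15,0.0035,-0.042,0.6],[0,0,0,0.156,0.0035,-0.042,0.6]]]'
python3 -m inch '[[[0,0,0,0.01,0,0,0.6],[0,0,0,0.025,0,0,0.6],[0,0,0,0.04,0,0,0.6],[0,0,0,0.04,0,0,0.6],[0,0,0,0.04,0,0,0.6]]]'
python3 - <<'E'
from h import *
M=toolR(-10,1)
s,p,_=cur(); print((RH().T@(p-HO)).round(3))
h=hw([-.0945,.104,.137])+.002*M[:,0]
plan([h],M)
pic('top','top11');pic('side','side11'); marks('side',['inner_handle'])
a=cv2.imread('pics/side11.png');b=cv2.imread('pics/top11.png')
cv2.imwrite('pics/c11.png',np.hstack([cv2.resize(a[230:430,180:380],(400,400)),cv2.resize(b[150:350,60:260],(400,400))]))
E
```

```text
t: 21.37
tcp_pos: [0.3831, 0.3154, 0.2279]
tool_rot: [0.603, 1.31, -0.734]
contact_force: [-0.8, -1.3, 0.3]
opening: 0.595
t: 21.78
tcp_pos: [0.3915, 0.3147, 0.1965]
tool_rot: [0.614, 1.303, -0.724]
contact_force: [0.7, 0.7, -0.8]
opening: 0.599
[-0.093  0.11   0.197]
t 21.78 tcp [0.3915 0.3147 0.1965] op 0.599 F [ 0.7  0.7 -0.8] q [ 0.66  0.28  1.77 -0.19  1.09  0.06]
[-0.1, -0.3, -0.1] [0.0617, -0.002, -0.0042]
side inner_handle [([0.3913, 0.3102, 0.135], 0.81)]
```

View pics/c11.png

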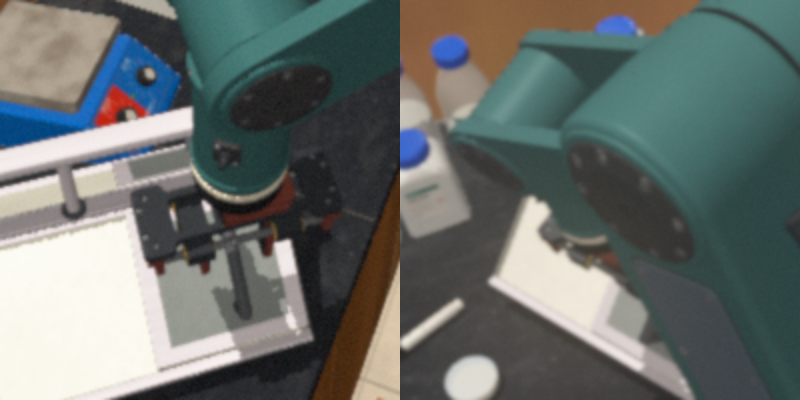

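```bash
python3 -m inch '[[[0,0,0,0.015,-0.002,-0.002,0.6],[0,0,0,0.03,-0.002,-0.004,0.6],[0,0,0,0.045,-0.002,-0.004,0.6],[0,0,0,0.06,-0.002,-0.004,0.6],[0,0,0,0.06,-0.002,-0.004,0.6]]]'
python3 -m inch '[[[0,0,0,0,0,0,0.4],[0,0,0,0,0,0,0.3],[0,0,0,0,0,0,0.15],[0,0,0,0,0,0,0.05],[0,0,0,0,0,0,0.05]]]'
python3 -m inch '[[[0,0,0,0,0,0,0.05],[0,0,0,0,0,0,0.05],[0,0,0,0,0,0,0.05],[0,0,0,0,0,0,0.05],[0,0,0,0,0,0,0.05]]]'
python3 - <<'E'
from h import *
M=toolR(-10,1);s,p,_=cur();L=RH().T@(p-HO);print(L.round(4))
plan([hw(L+[.07,0,0]),hw(L+[.14,0,0])],M)
E
```

```text
t: 22.35
tcp_pos: [0.3923, 0.3079, 0.1346]
tool_rot: [0.611, 1.305, -0.726]
contact_force: [-0.5, 0.4, 0.3]
opening: 0.601
t: 22.77
tcp_pos: [0.3933, 0.309, 0.1364]
tool_rot: [0.614, 1.303, -0.723]
contact_force: [-0.5, -0.2, 0.4]
opening: 0.257
t: 23.18
tcp_pos: [0.393, 0.3087, 0.136]
tool_rot: [0.613, 1.304, -0.724]
contact_force: [-1.3, -1.1, 6.1]
opening: 0.156
[-0.0952  0.1043  0.136 ]
t 23.18 tcp [0.393  0.3087 0.136 ] op 0.156 F [-1.3 -1.1  6.1] q [ 0.65  0.35  1.84 -0.21  0.95  0.08]
[-0.1, -0.3, -0.1] [0.0001, 0.07, -0.0001]
[0.0, 0.0, 0.0] [-0.0, 0.07, -0.0]
```

```bash
python3 -m inch '[[[0,0,0,0,0.006,0,0.05],[0,0,0,0,0.02,0,0.05],[0,0,0,0,0.035,0,0.05],[0,0,0,0,0.05,0,0.05],[0,0,0,0,0.06,0,0.05]]]'
python3 -m inch '[[[0,0,0,0,0.015,0,0.05],[0,0,0,0,0.03,0,0.05],[0,0,0,0,0.045,0,0.05],[0,0,0,0,0.06,0,0.05],[0,0,0,0,0.07,0,0.05]]]'
python3 - <<'E'
from h import *
M=toolR(-10,1);s,p,_=cur();L=RH().T@(p-HO);print(L.round(4),RH().T@s['contact_force'],s['opening'])
plan([hw([.060,.1043,.136])],M)
E
```

```text
t: 23.6
tcp_pos: [0.4401, 0.3475, 0.136]
tool_rot: [0.613, 1.303, -0.724]
contact_force: [-0.7, -1.0, 5.4]
opening: 0.157
t: 24.02
tcp_pos: [0.4942, 0.3919, 0.1361]
tool_rot: [0.612, 1.303, -0.724]
contact_force: [0.5, -2.8, 4.9]
opening: 0.152
[0.0357 0.1035 0.1361] [-1.40283383 -2.50066218  4.88029239] 0.15222360677816058
t 24.02 tcp [0.4942 0.3919 0.1361] op 0.152 F [ 0.5 -2.8  4.9] q [ 0.66  0.51  1.55 -0.19  1.08  0.06]
[-0.1, -0.2, -0.1] [-0.0, 0.0243, -0.0008]
```

```bash
python3 -m inch '[[[0,0,0,0,0.006,0,0.05],[0,0,0,0,0.012,0,0.05],[0,0,0,0,0.018,0,0.05],[0,0,0,0,0.022,0,0.05],[0,0,0,0,0.024,0,0.05]]]'
python3 -m inch '[[[0,0,0,0,0.001,0,0.05],[0,0,0,0,0.002,0,0.05],[0,0,0,0,0.003,0,0.05],[0,0,0,0,0.003,0,0.05],[0,0,0,0,0.003,0,0.05]]]'
python3 - <<'E'
from h import *
M=toolR(-10,1);s,p,_=cur();L=RH().T@(p-HO);print(L.round(4),RH().T@s['contact_force'],s['opening'])
pic('side','side12'); marks('side',['beaker','inner_handle','hatch_pad'])
E
```

```text
t: 24.43
tcp_pos: [0.512, 0.4066, 0.136]
tool_rot: [0.612, 1.303, -0.724]
contact_force: [2.3, -5.3, 5.7]
opening: 0.158
t: 24.85
tcp_pos: [0.514, 0.4083, 0.1361]
tool_rot: [0.612, 1.303, -0.724]
contact_force: [2.0, -4.2, 5.6]
opening: 0.153
[0.0614 0.1034 0.1361] [-1.1005103  -4.5003747   5.59092962] 0.1528013655238262
side beaker []
side inner_handle [([0.5132, 0.4076, 0.1348], 0.68)]
side hatch_pad [([0.4676, 0.234, 0.05], 0.74), ([0.4694, 0.2379, 0.1672], 0.62)]
```

```bash
python3 -m inch '[[[0,0,0,0,0,0,0.05],[0,0,0,0,0,0,0.3],[0,0,0,0,0,0,0.6],[0,0,0,0,0,0,0.6],[0,0,0,0,0,0,0.6]]]'
python3 -m inch '[[[0,0,0,0,0,0,0.6],[0,0,0,0,0,0,0.6],[0,0,0,-0.02,0,0,0.6],[0,0,0,-0.045,0,0,0.6],[0,0,0,-0.075,0,0,0.6]]]'
python3 -m inch '[[[0,0,0,-0.03,0,0,0.6],[0,0,0,-0.06,0,0.02,0.6],[0,0,0,-0.1,0,0.04,0.6],[0,0,0,-0.14,0,0.04,0.6],[0,0,0,-0.14,0,0.04,0.6]]]'
python3 - <<'E'
from h import *
for c in('side','top'):
    pic(c,c+'13'); marks(c,['beaker','inner_handle','outer_handle','large_beaker','flask'])
a=cv2.imread('pics/side13.png');b=cv2.imread('pics/top13.png')
cv2.imwrite('pics/c13.png',np.hstack([cv2.resize(a[230:430,180:380],(400,400)),cv2.resize(b[150:350,60:260],(400,400))]))
E
```

```text
t: 25.47
tcp_pos: [0.513, 0.4092, 0.1354]
tool_rot: [0.612, 1.305, -0.724]
contact_force: [0.4, 0.3, -0.6]
opening: 0.417
t: 25.88
tcp_pos: [0.5044, 0.4179, 0.2088]
tool_rot: [0.61, 1.306, -0.727]
contact_force: [-0.2, -0.3, -0.2]
opening: 0.601
t: 26.3
tcp_pos: [0.5183, 0.4085, 0.3642]
tool_rot: [0.623, 1.297, -0.715]
contact_force: [1.2, 0.2, 0.6]
opening: 0.605
side beaker [([0.4706, 0.2424, 0.0498], 0.64)]
side inner_handle [([0.5149, 0.4076, 0.1353], 0.76)]
side outer_handle [([0.5252, 0.1498, 0.1311], 0.89)]
side large_beaker [([0.4559, -0.213, -0.0025], 0.78)]
side flask [([0.4578, -0.4315, -0.0067], 0.7)]
top beaker []
top inner_handle [([0.5173, 0.4089, 0.1377], 0.98)]
top outer_handle [([0.4567, -0.206, -0.0002], 0.63)]
top large_beaker [([0.4566, -0.2079, 0.0049], 0.81)]
top flask [([0.4581, -0.4276, -0.0036], 0.72)]
```

View pics/c13.png

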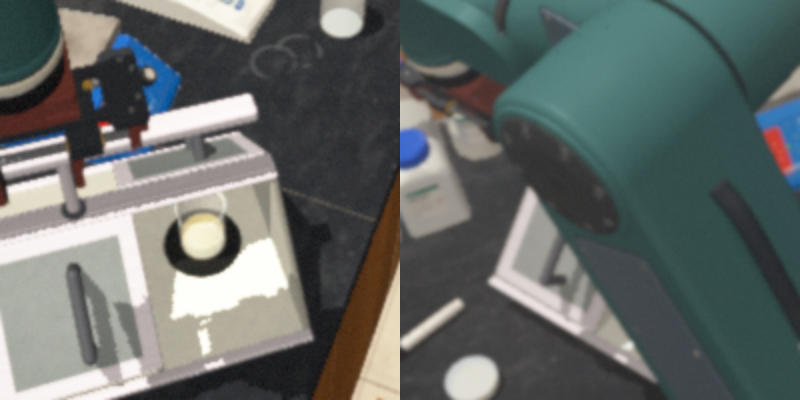

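```bash
python3 -c "
from h import *
print(ctrl.read_state()['contact_force'], ctrl.sign_off())"
```

```text
the job is handed in; nothing more can be done
[-0.20167589  0.77694014 -0.01736968] None
```

The small beaker is standing upright on the pad in the hatch. The outer door is shut, the inner door is open, and I handed the job in at about 27 s of the 64 s allowed.

I gripped the beaker at a 35° lean, passed it in under the rail and released it on the pad. Then I slid the outer door shut by its handle until it met the stop. Only after that did I take the arm over the light bar and slide the inner door open.

**Last checks:**
- **Beaker:** it measured about 4 mm from the middle of the pad, with its underside at 49.8 mm against the pad's 50 mm. It looks upright in the side picture.
- **Outer door:** the handle sits at about x = -95 mm in the hatch frame, which is the shut position. Pushing further met the stop at about 11 N with no movement.
- **Inner door:** the handle travelled about 157 mm, so it is fully open.
- **Other glass:** the large beaker and the flask read within a few mm of where they started.
- **Robot:** clear of everything, with about 0 N on the wrist.

**Not clean or not confirmed:**
- There was a brief contact of about 32 N as the gripper entered the chamber, probably a finger brushing the rail. It was gone by the next reading.
- Neither camera could see the beaker right after I released it. I only confirmed it was in place once the inner door was open.
- At the end only the side camera saw the beaker. The top camera did not, because the arm blocked its view.

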